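# Stack rinsed tube blocks on spacer sticks to dry

### The arm

A 6-joint arm with a two-finger parallel gripper is mounted at the origin on the work surface. World frame = base frame: x ahead of the robot, y to its left, z up, the work surface at z = 0. Lengths are in mm, angles in degrees, forces in N, time in s.
With the tool pointing down it reaches from about 300 to 850 mm from the base axis. Payload 4.2 kg.
Tool frame: the origin (TCP) lies at the very end of the fingers, on their centre line; the grasp point (between the pads) lies env.pinch_z behind it (env.pinch_z is the distance from the TCP to the grasp point, in mm); z points along the fingers, y is the line along which they close (so a half turn about z gives the same grasp; the last joint's range is limited). The gripper opens to 91 mm and grips with 3 to 60 N. Pads are 32 mm wide; open, the fingers measure 118 mm over their backs; the gripper's body (76 mm by 178 mm) begins 60 mm behind the grasp point.
Start: joints at [66.635, 18.312, 89.639, -0, 72.044, -1.146], TCP at [217.441, 532.318, 213.976] pointing down, gripper open.
Joint ranges: [-177.97, 177.97], [-48.28, 115.42], [12.27, 149.76], [-77.06, 257.06], [2.81, 150.46], [-146.56, 146.56]. Speed limits (degrees/s): [147.25, 147.25, 180, 180, 180, 180].

### API

Orientations are given as [roll, pitch, yaw] about the fixed x, y, z axes, in that order (R = Rz(yaw) Ry(pitch) Rx(roll)).
In Python, from workcell import state, vision, job_done, env gives the robot as it stands.
- The arm moves only by the tool servo_tool, never from a script. Its argument "rows" is a list of rows, each a list of 5 numbers: the shift along the tool's x, y, z scaled (see below), then the turn about the tool's z scaled (see below), then the opening, from 0 (shut) to 1 (fully open). A call has 1 to 20 rows; each row is the pose to reach, as a shift and turn from the pose commanded when the call began, along the tool's axes at that moment; what a row does not reach only later rows make up. The controller multiplies each number of a shift by 200 mm and each number of a turn by 90 degrees. A row lasts 1/12 s, in which the tool goes at most 41.7 mm and 7.16 degrees, less where a joint would pass 70% of its speed; a pose out of reach is approached as far as the arm can. A call with a number of a shift or a turn outside -1 to 1 is refused whole. A call with a gripper value outside its range is refused whole. The fingers move at their own pace and stop on an object; "force" is the grip in N (left out, the last holds). Time passes only in rows, so rows that repeat a pose let the fingers close. It gives the time, the measured TCP pose, the force, the opening and the grip force at its end, in the units of the state.
- state(): the state, without advancing time (a new reading comes with each control period).
- vision.grab_frame(name): name is "side" or "top"; returns the picture (400x640x3 uint8, red, green, blue); there is no depth.
- vision.camera_info(name): a dict with "vertical_fov" (degrees; the focal length in pixels is half the picture's height over the tangent of half this angle, whatever the lens; pixels are square), "cx", "cy" (the principal point, pixels), "distortion" ([k1, k2, p1, p2, k3] as OpenCV has them; the pictures are not rectified), "T" (4x4, takes a point from camera to world coordinates). Camera axes: x right, y up, looking along -z (the intrinsics and any distortion apply to the point x, -y, -z); pixel columns grow to the right and rows downward; lengths in mm; the calibration is good to about 2 mm. A picture is of the moment at which its call begins. camera_info takes no time and is no camera call.
- job_done(): hands the job in; it is judged then, once.
The state is a dict: "time_s": time; "qpos": joint angles; "qvel": joint speeds; "effort": joint torques, N m; "ee_pos": TCP position; "ee_rot": TCP orientation; "force": force on the tool from outside, world axes, zero at the start; "torque": the same for the moment, N m; "gripper_width": finger opening in mm; "gripper_force": force on a finger pad.
Only numpy, scipy, OpenCV 4.12 (cv2) and the standard library are available. Lean on these libraries where they do the work, as an engineer would, in place of code of your own. Each camera call takes 0.05 s, during which the arm holds its last target. There are 200 camera calls.

### The job

Two rinsed aluminium tube blocks have to dry one above the other: lay the two matching thick spacer sticks (not the thin one) across the block in the steel tray, crosswise and centred on its width, one near each end of it. Then set the other block gently on the sticks, level, squarely above the lower block and in line with it, so that air can pass between them. Leave the block in the tray and everything else on the bench where it is.

Things in the scene. Friction and masses are not known exactly. Their poses are not given: they have to be found in the camera images.
- lower_center (a point): the lower block: an aluminium tube block from the dry bath, 120 mm long (its x axis) x 56 mm wide (its y axis) x 32 mm tall (its z axis), 0.3 to 0.6 kg, flat underside, ten round wells in its top which do not hinder a stick lying flat over them. It lies loose in a shallow steel drip tray (190 x 130 mm, floor 3 mm thick, rim 14 mm high). This point is the block's centre: its top is 16 mm above, its ends 60 mm away along +x and -x
- upper_center (a point): the upper block, to be moved: an identical aluminium tube block from the dry bath, 120 mm long (its x axis) x 56 mm wide (its y axis) x 32 mm tall (its z axis), 0.3 to 0.6 kg, flat underside, ten round wells in its top which do not hinder a stick lying flat over them. It stands flat on the bench on one side. This point is its centre, 16 mm above its underside
- stick_a_center (a point): one thick white plastic spacer stick of 14 x 14 mm square section, 70 mm long (along its x axis), about 30 g, lying flat on the dark mat (3 mm thick) beside two others, at least 30 mm clear of each. This point is its centre, 7 mm above its underside
- stick_b_center (a point): the other thick white plastic spacer stick of 14 x 14 mm square section, 70 mm long (along its x axis), about 30 g, lying flat on the dark mat (3 mm thick) beside two others, at least 30 mm clear of each. This point is its centre, 7 mm above its underside
- thin_stick_center (a point): a thin spacer stick that does not match: white plastic, 8 x 8 mm section, 70 mm long (along its x axis), lying on the same mat; to be left alone. This point is its centre
- reagent: bystander: a clear glass reagent bottle with a blue cap, 64 mm across and 150 mm tall; origin at the centre of its underside
- beaker: bystander: an empty glass beaker, 68 mm across the rim, 85 mm tall; origin at the centre of its underside
- jar: bystander: a small white plastic jar with a red cap, 48 mm across, 55 mm tall; origin at the centre of its underside
- timer: bystander: a grey bench timer lying flat, 50 x 65 x 20 mm; origin at the centre of its underside
- tube_rack: bystander: a white rack of 2 x 4 green-capped tubes, 54 x 98 mm and 62 mm tall; origin at the centre of its underside
- spatula: bystander: a steel spatula 170 mm long lying on the bench; origin near the middle of its length
There are look-alikes about, which are no part of the job. What is shaped like the part that bears stick_b_center but brown is not meant. Leave any orange look-alike of the part that bears stick_a_center alone.

How it is judged (in metres and radians):
On the way:
1. both thick sticks lie released across the lower block, one near each end (y of stick_a_center in the frame of lower_center between -0.018 and 0.018 m and z of stick_a_center in the frame of lower_center between 0.02 and 0.026 m and angle between the x axis of each of stick_a_center, stick_b_center and the y axis of lower_center, either way round below 0.25 rad and y of stick_b_center in the frame of lower_center between -0.018 and 0.018 m and z of stick_b_center in the frame of lower_center between 0.02 and 0.026 m and ((x of stick_a_center in the frame of lower_center between 0.022 and 0.055 m and x of stick_b_center in the frame of lower_center between -0.055 and -0.022 m) or (x of stick_a_center in the frame of lower_center between -0.055 and -0.022 m and x of stick_b_center in the frame of lower_center between 0.022 and 0.055 m)) and contact force between the fingers and stick_a below 0.05 N and contact force between the fingers and stick_b below 0.05 N), for 0.2 s.
At the end, for the whole second after the job is handed in: Both thick sticks flat on the lower block, crosswise (0.25 rad), within 18 mm of its centre line, 22-55 mm from its middle, one each end; upper block level on them (46 +-3 mm up, 0.05 rad), within 15 mm along and 12 mm across, in line (0.17 rad); released, at rest (all of step 1 and z of upper_center in the frame of lower_center between 0.043 and 0.049 m and x of upper_center in the frame of lower_center between -0.015 and 0.015 m and y of upper_center in the frame of lower_center between -0.012 and 0.012 m and angle between the x axis of upper_center and the x axis of lower_center, either way round below 0.17 rad and angle between upper_center's own z axis and vertical below 0.05 rad and contact force between upper and the fingers below 0.05 N and linear speed of upper below 0.01 m/s); the robot touches nothing.
It fails at once if the upper block is dropped or slammed on: faster than 0.4 m/s within 25 mm above its resting place (linear speed of upper above 0.4 m/s and horizontal distance between upper_center and lower_center below 0.05 m and z of upper_center in the frame of lower_center below 0.071 m).
It fails at once if the lower block is shifted by more than 20 mm (distance of lower_center from where it was at the start of the episode above 0.02 m).
It fails at once if the upper block is pressed hard on a stick or on the lower block (more than 60 N) (contact force between upper and stick_a above 60 N or contact force between upper and stick_b above 60 N or contact force between upper and lower above 60 N).
It fails at once if the thin stick or a bystander is moved by more than 30 mm (distance of any of thin_stick_center, reagent, beaker, jar, timer, tube_rack, spatula from where it was at the start of the episode above 0.03 m).
It also fails if it takes over 70 s, if anything falls off the work surface, if the arm or the gripper's body presses on something with over 40 N, if the wrist force passes 120 N, or if a joint passes its speed limit or range.

## Working session

There is one attempt and no reset: what is moved stays moved. The work goes in short steps, Python scripts to look and compute and a tool call to move; the robot and the scene stay as the last step left them, time stands still between calls to the robot, and variables do not carry over. Pictures are saved under pics/ and viewed, at most 10 in all, crops included, and the job is handed in when it is done.

Besides the shell and the picture viewer there is one more tool, called after ">>>" as name(argument=value, ...), one argument or row to a line, values as JSON. servo_tool: Moves the arm, as the interface text tells. Its arguments: {"type":"object","properties":{"rows":{"type":"array"},"force":{"type":"number"}},"required":["rows"]}

```bash
mkdir -p pics; python3 - <<'E'
from workcell import state, vision, env
import cv2
for n in ("top","side"):
    im=vision.grab_frame(n); cv2.imwrite(f"pics/{n}0.png",im[:,:,::-1])
    print(n,vision.camera_info(n))
print(state(),env.pinch_z)
E
```

```text
top {'vertical_fov': 55.312632425496645, 'cx': 317.2609188972254, 'cy': 198.22631793759118, 'distortion': array([-0.08883752,  0.        ,  0.        ,  0.        ,  0.        ]), 'T': array([[-3.21690780e-02,  9.71176607e-01, -2.36180332e-01,
         3.33372865e+02],
       [-9.99468408e-01, -3.25098057e-02,  2.45242432e-03,
        -6.62941465e+01],
       [-5.29643957e-03,  2.36133673e-01,  9.71706147e-01,
         1.00114970e+03],
       [ 0.00000000e+00,  0.00000000e+00,  0.00000000e+00,
         1.00000000e+00]])}
side {'vertical_fov': 56.41751909322518, 'cx': 322.2942037904444, 'cy': 204.2876432857111, 'distortion': array([-0.02654241,  0.        ,  0.        ,  0.        ,  0.        ]), 'T': array([[ 7.61172204e-01,  4.79583311e-01, -4.36596752e-01,
         1.14273711e+02],
       [-6.48538007e-01,  5.58789915e-01, -5.16867763e-01,
        -5.63283526e+02],
       [-3.91529114e-03,  6.76574962e-01,  7.36363356e-01,
         7.89346574e+02],
       [ 0.00000000e+00,  0.00000000e+00,  0.00000000e+00,
         1.00000000e+00]])}
{'time_s': 0.1, 'qpos': array([ 6.66333311e+01,  1.83481733e+01,  8.96985725e+01,  4.11253722e-04,
        7.20427747e+01, -1.14629097e+00]), 'qvel': array([-0.09414146, -0.07254394, -0.30505493,  0.01412896, -0.03301741,
        0.03211854]), 'effort': array([ 9.93294816e-04, -4.13327694e+01, -2.32508504e+01,  7.30670756e-02,
        4.21552069e-02, -6.73682575e-05]), 'ee_pos': array([217.27480825, 531.89613318, 213.20810185]), 'ee_rot': array([-1.79910505e+02, -2.18181825e-03,  1.57779493e+02]), 'force': array([ 0.27807764, -0.40158502,  0.37834541]), 'torque': array([-0.01095732,  0.00568246, -0.03549888]), 'gripper_force': 0.0, 'gripper_width': 91.02338714620224} 18.8
```

View pics/top0.png

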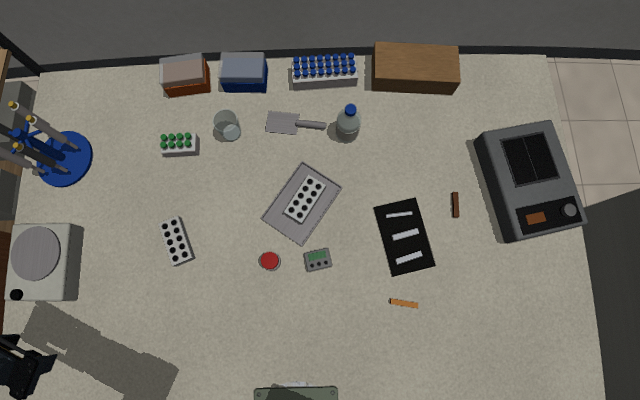

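View pics/side0.png

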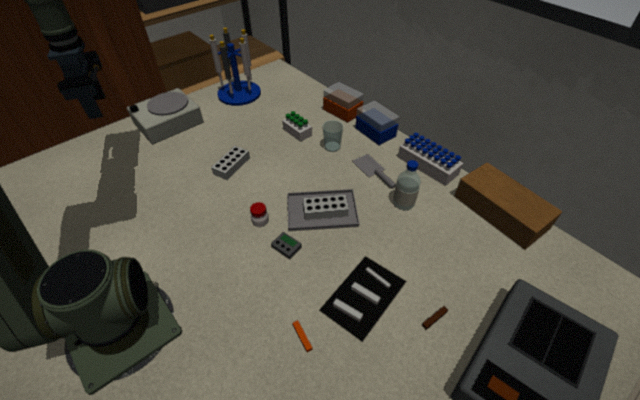

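The top view shows three white sticks on the mat: (399,214) looks thin, while (405,235) and (409,258) look thick. The look-alikes are brown at (455,205) and orange at (403,303). The lower block is in the tray at (304,198) and the upper block is on the bench at (177,241). I'll check the choice in an enlarged crop.

```bash
python3 - <<'E'
import cv2,numpy as np
im=cv2.imread("pics/top0.png")
def c(x,y,w,h,s):return cv2.resize(im[y:y+h,x:x+w],None,fx=s,fy=s,interpolation=cv2.INTER_CUBIC)
a=c(370,190,70,90,6)   # 420x540
b=c(275,165,60,60,4.5);d=c(150,205,60,60,4.5) # 270
cv2.imwrite("pics/crop.png",np.hstack([a,np.vstack([b,d])]))
E
```

```text
(no output)
```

View pics/crop.png

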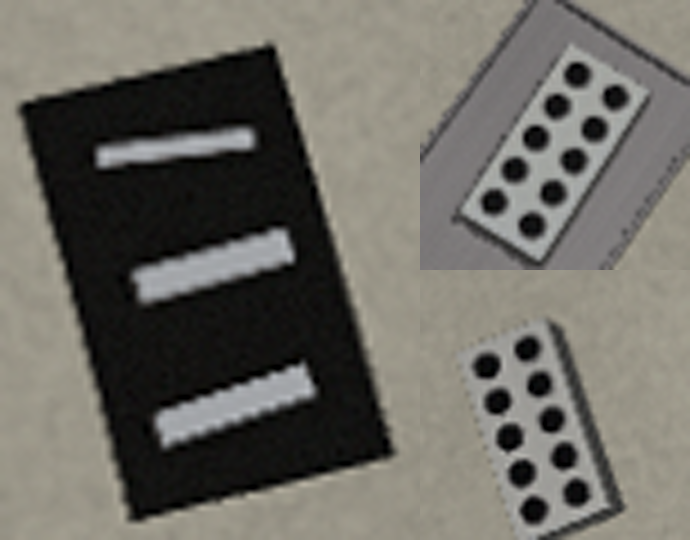

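The crop confirms that the top stick, near (399,214), is the thin one. The two below it are equally thick, at (405,235) and (409,258). Both blocks show ten wells. Next I'll measure positions.

```bash
cat > h.py <<'E'
import cv2,numpy as np
from workcell import state,vision,env
def ray(n,px,z):
    c=vision.camera_info(n);f=200/np.tan(np.radians(c["vertical_fov"]/2))
    K=np.array([[f,0,c["cx"]],[0,f,c["cy"]],[0,0,1]])
    u=cv2.undistortPoints(np.float64(px).reshape(-1,1,2),K,c["distortion"]).reshape(-1,2)
    d=np.c_[u[:,0],-u[:,1],-np.ones(len(u))]@c["T"][:3,:3].T;o=c["T"][:3,3]
    return (o+d*((z-o[2])/d[:,2])[:,None])[:,:2]
def pix(n,P):
    c=vision.camera_info(n);f=200/np.tan(np.radians(c["vertical_fov"]/2))
    K=np.array([[f,0,c["cx"]],[0,f,c["cy"]],[0,0,1]])
    q=(np.atleast_2d(P)-c["T"][:3,3])@c["T"][:3,:3]*[1,-1,-1]
    return cv2.projectPoints(q.astype(float),np.zeros(3),np.zeros(3),K,c["distortion"])[0].reshape(-1,2)
def blobs(g,box,dark,amin,amax,s=6):
    x,y,w,h=box;p=cv2.resize(g[y:y+h,x:x+w],None,fx=s,fy=s,interpolation=cv2.INTER_CUBIC)
    m=(p<dark if dark>0 else p>-dark).astype(np.uint8)
    n,l,st,ce=cv2.connectedComponentsWithStats(m)
    out=[]
    for i in range(1,n):
        if amin<st[i,4]/s/s<amax:
            yy,xx=np.where(l==i);q=np.c_[xx,yy]
            out.append(((q+.5)/s-.5+[x,y]))
    return out
def ax(P):
    m=P.mean(0);w,v=np.linalg.eigh(np.cov((P-m).T));a=np.degrees(np.arctan2(v[1,1],v[0,1]))%180
    return m.round(1),round(a,1),np.sqrt(12*w).round(1)
E
python3 - <<'E'
from h import *
g={n:cv2.cvtColor(cv2.imread(f"pics/{n}0.png"),cv2.COLOR_BGR2GRAY) for n in("top","side")}
for n,box in(("top",(378,203,48,68)),("side",(328,262,72,66))):
    for b in blobs(g[n],box,-95,40,800): print(n,b.mean(0).round(1),*ax(ray(n,b,10)))
for n,box,z in(("top",(284,174,42,48),35),("side",(303,192,45,24),35),("top",(160,215,33,52),32),("side",(210,145,40,35),32)):
    B=[b for b in blobs(g[n],box,60,3,40)]
    C=np.array([b.mean(0) for b in B]); print(n,len(C),[len(b)//36 for b in B],*ax(ray(n,C,z)) if len(C)>2 else "")
E
```

```text
top [422.7 211.9] [ 527.6 -348.3] 3.4 [16.1 62.4]
top [398.7 214.1] [ 523.8 -283.6] 95.4 [ 8.6 70.4]
top [381.6 255.2] [ 417.1 -230.3] 4.0 [22.3 96.5]
top [405.2 233.8] [ 470.5 -296.4] 103.5 [14.8 71. ]
top [408.5 257. ] [ 409.7 -300.2] 106.1 [14.3 70.7]
side [338.1 273.9] [ 457.4 -215.4] 18.2 [49.7 94. ]
side [391.4 266.5] [ 570.7 -285.3] 111.5 [29.4 50.8]
side [377.8 276.6] [ 524.4 -283.5] 95.1 [ 8.4 68.7]
side [365.6 291.7] [ 473.2 -293.4] 103.5 [14.5 69.9]
side [390.6 315.2] [ 474.3 -371.4] 17.7 [37.1 82.4]
side [347.7 308.5] [ 412.4 -297.2] 105.8 [14.4 69.9]
side [332.3 324. ] [ 361.5 -302.2] 107.8 [15.7 28.1]
top 11 [20, 19, 20, 20, 21, 20, 20, 20, 20, 21, 14] [566.1 -32.1] 145.8 [ 45.  128.1]
side 15 [13, 12, 12, 13, 13, 13, 14, 13, 14, 14, 10, 6, 8, 20, 8] [563.2 -44.8] 146.3 [ 75.5 117.4]
top 15 [10, 21, 22, 9, 21, 22, 22, 24, 23, 6, 24, 5, 23, 24, 4] [468.1 293.2] 26.6 [ 62.9 126.1]
side 10 [8, 8, 8, 9, 8, 10, 9, 10, 9, 9] [471.  305.7] 21.1 [ 47.3 116.3]
```

```bash
python3 - <<'E'
from h import *
g={n:cv2.cvtColor(cv2.imread(f"pics/{n}0.png"),cv2.COLOR_BGR2GRAY) for n in("top","side")}
for n,box,z,lo,hi in(("top",(284,174,42,48),35,16,40),("side",(303,192,45,24),35,11,16),("top",(160,215,33,52),32,17,40),("side",(210,145,40,35),32,3,40)):
    C=np.array([b.mean(0) for b in blobs(g[n],box,60,lo,hi)])
    r=cv2.minAreaRect(ray(n,C,z).astype(np.float32)); print(n,len(C),*ax(ray(n,C,z)),r)
E
```

```text
top 10 [570.7 -35.4] 146.1 [ 47.4 116. ] ((570.7616577148438, -35.377593994140625), (26.086631774902344, 89.89517211914062), 56.11355209350586)
side 10 [571.1 -34.6] 146.2 [ 47.3 116.3] ((571.0938720703125, -34.62602233886719), (26.150554656982422, 90.32966613769531), 56.269100189208984)
top 10 [470.6 304.7] 21.2 [ 47.3 116.2] ((470.6514587402344, 304.73272705078125), (90.33438873291016, 26.15532875061035), 21.185007095336914)
side 10 [471.  305.7] 21.1 [ 47.3 116.3] ((471.3008117675781, 305.7740173339844), (90.43348693847656, 26.06174087524414), 21.220401763916016)
```

```bash
cat >> h.py <<'E'
def go(x,y,z,yaw):
    s=state();p=s["ee_pos"];w=s["ee_rot"][2];d=np.array([x,y,z])-p
    t=(w-yaw+180)%360-180
    def fr(v,a):
        a=np.radians(a);return np.array([v[0]*np.cos(a)+v[1]*np.sin(a),v[0]*np.sin(a)-v[1]*np.cos(a),-v[2]])/200
    a,b=fr(d,w),fr(d,yaw);n=int(np.ceil(max(abs(a).max(),abs(b).max(),1e-9)))
    print("n",n,"first",(a/n).round(4),"turn",round(t/90,4),"then",(b/n).round(4),"rows each",round(np.linalg.norm(d)/n/41.7,1),"|t",s["time_s"],"pos",p.round(1),"rot",s["ee_rot"].round(2),"w",round(s["gripper_width"],1),"F",s["force"].round(1),round(s["gripper_force"],1))
E
python3 -c "
from h import *
go(471.8,-294.9,150,103.5)"
```

```text
n 5 first [-0.5483 -0.6691  0.0632] turn 0.6031 then [-0.8634  0.0545  0.0632] rows each 4.2 |t 0.1 pos [217.3 531.9 213.2] rot [-179.91   -0.    157.78] w 91.0 F [ 0.3 -0.4  0.4] 0.0
```

>>> servo_tool(
  rows=[
    [-0.55, -0.67, 0, 0.603, 0.5],
    [-0.55, -0.67, 0, 0.603, 0.5],
    [-0.55, -0.67, 0, 0.603, 0.5],
    [-0.55, -0.67, 0, 0.603, 0.5],
    [-0.55, -0.67, 0, 0.603, 0.5],
    [-0.55, -0.67, 0, 0.603, 0.5],
    [-0.55, -0.67, 0, 0.603, 0.5],
    [-0.55, -0.67, 0, 0.603, 0.5],
    [-0.55, -0.67, 0, 0.603, 0.5],
  ],
  force=20,
)

```text
time_s: 0.85
ee_pos: [268.6, 366.3, 213.7]
ee_rot: [-180.0, 0.0, 103.4]
force: [-0.2, 0.1, 0.5]
gripper_width: 45.8
gripper_force: 0.0
```

>>> servo_tool(
  rows=[
    [-0.86, 0.05, 0, 0, 0.5],
    [-0.86, 0.05, 0, 0, 0.5],
    [-0.86, 0.05, 0, 0, 0.5],
    [-0.86, 0.05, 0, 0, 0.5],
    [-0.86, 0.05, 0, 0, 0.5],
  ],
)

```text
time_s: 1.27
ee_pos: [318.9, 196.8, 213.7]
ee_rot: [-180.0, 0.2, 103.3]
force: [-0.2, 0.7, -0.0]
gripper_width: 45.7
gripper_force: 0.0
```

>>> servo_tool(
  rows=[
    [-0.86, 0.05, 0, 0, 0.5],
    [-0.86, 0.05, 0, 0, 0.5],
    [-0.86, 0.05, 0, 0, 0.5],
    [-0.86, 0.05, 0, 0, 0.5],
    [-0.86, 0.05, 0, 0, 0.5],
  ],
)

```text
time_s: 1.68
ee_pos: [369.9, 32.1, 214.0]
ee_rot: [180.0, 0.2, 103.2]
force: [1.1, 1.0, 0.3]
gripper_width: 45.5
gripper_force: 0.0
```

>>> servo_tool(
  rows=[
    [-0.86, 0.05, 0, 0, 0.5],
    [-0.86, 0.05, 0, 0, 0.5],
    [-0.86, 0.05, 0, 0, 0.5],
    [-0.86, 0.05, 0, 0, 0.5],
    [-0.86, 0.05, 0, 0, 0.5],
  ],
)

```text
time_s: 2.1
ee_pos: [420.6, -132.5, 213.7]
ee_rot: [179.9, 0.2, 103.4]
force: [0.6, 0.4, 0.2]
gripper_width: 45.6
gripper_force: 0.0
```

>>> servo_tool(
  rows=[
    [-0.86, 0.05, 0.3, 0, 0.5],
    [-0.86, 0.05, 0.3, 0, 0.5],
    [-0.86, 0.05, 0.3, 0, 0.5],
    [-0.86, 0.05, 0.3, 0, 0.5],
    [-0.86, 0.05, 0.3, 0, 0.5],
    [-0.86, 0.05, 0.3, 0, 0.5],
    [-0.86, 0.05, 0.3, 0, 0.5],
  ],
)

```text
time_s: 2.68
ee_pos: [468.3, -291.6, 153.1]
ee_rot: [-179.9, -0.2, 103.5]
force: [0.2, -0.4, -0.0]
gripper_width: 45.8
gripper_force: 0.0
```

```bash
python3 -c "
from h import *
go(471.8,-294.9,60,103.5)"
```

```text
n 1 first [-0.0201  0.0134  0.4656] turn 0.0003 then [-0.0201  0.0134  0.4656] rows each 2.2 |t 2.6833 pos [ 468.3 -291.6  153.1] rot [-1.7993e+02 -1.6000e-01  1.0353e+02] w 45.8 F [ 0.2 -0.4 -0. ] 0.0
```

>>> servo_tool(
  rows=[
    [-0.02, 0.013, 0.3, 0, 0.5],
    [-0.02, 0.013, 0.45, 0, 0.5],
    [-0.02, 0.013, 0.6, 0, 0.5],
    [-0.02, 0.013, 0.66, 0, 0.5],
    [-0.02, 0.013, 0.7, 0, 0.5],
    [-0.02, 0.013, 0.72, 0, 0.5],
    [-0.02, 0.013, 0.74, 0, 0.5],
    [-0.02, 0.013, 0.74, 0, 0.5],
    [-0.02, 0.013, 0.74, 0, 0.5],
  ],
)

```text
time_s: 3.43
ee_pos: [472.5, -296.3, 7.2]
ee_rot: [179.9, 0.1, 103.5]
force: [0.6, 0.2, -0.2]
gripper_width: 45.7
gripper_force: 0.0
```

>>> servo_tool(
  rows=[
    [0, 0, 0, 0, 0],
    [0, 0, 0, 0, 0],
    [0, 0, 0, 0, 0],
    [0, 0, 0, 0, 0],
    [0, 0, 0, 0, 0],
    [0, 0, 0, 0, 0],
    [0, 0, 0, 0, 0],
    [0, 0, 0, 0, 0],
  ],
)

```text
time_s: 4.1
ee_pos: [471.7, -296.3, 6.1]
ee_rot: [180.0, 0.0, 103.5]
force: [-0.4, -0.0, 1.7]
gripper_width: 14.0
gripper_force: 20.0
```

>>> servo_tool(
  rows=[
    [0, 0, -0.05, 0, 0],
    [0, 0, -0.2, 0, 0],
    [0, 0, -0.4, 0, 0],
    [0, 0, -0.5, 0, 0],
    [0, 0, -0.5, 0, 0],
    [0, 0, -0.5, 0, 0],
  ],
)

```text
time_s: 4.6
ee_pos: [472.3, -296.5, 107.5]
ee_rot: [179.9, 0.1, 103.5]
force: [1.0, 0.5, -0.7]
gripper_width: 13.7
gripper_force: 20.0
```

```bash
python3 -c "
from h import *
go(604.2,-57.3,100,56.1)
cv2.imwrite('pics/s1.png',cv2.resize(vision.grab_frame('side')[150:350,230:470,::-1],None,fx=3,fy=3))"
```

```text
n 2 first [0.5045 0.4604 0.0188] turn 0.5268 then [ 0.6804 -0.0599  0.0188] rows each 3.3 |t 4.6 pos [ 472.3 -296.5  107.5] rot [1.7987e+02 1.3000e-01 1.0351e+02] w 13.7 F [ 1.   0.5 -0.7] 20.0
```

View pics/s1.png

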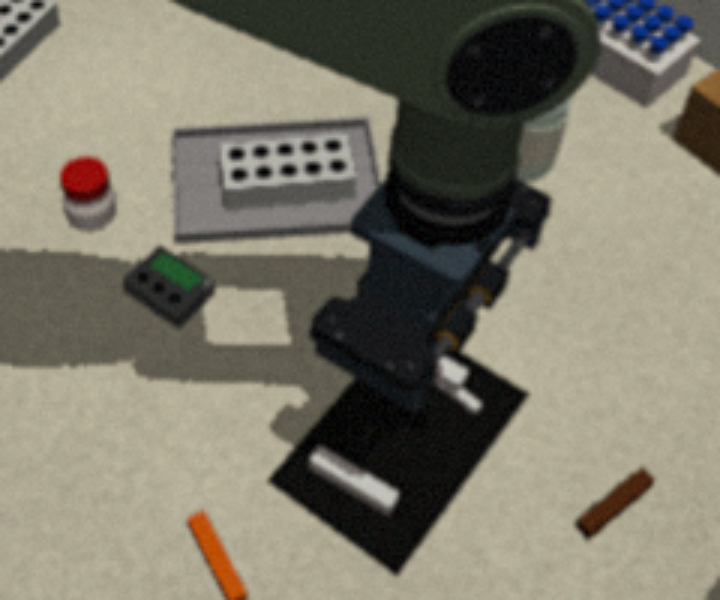

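The picture shows a white stick held in the fingers at about crop (452,372). The thin stick and the other thick stick are undisturbed. Before descending I'll check the bottle's clearance to the gripper body.

```bash
python3 -c "
from h import *
print(ray('top',[[350.5,111]],148), ray('side',[[411.5,165]],148),ray('top',[[318,260]],20),ray('top',[[269,260]],55))"
```

```text
[[ 757.68903869 -156.85907152]] [[ 759.2600718  -158.36418494]] [[409.68243269 -65.43748198]] [[410.67883798  55.27368635]]
```

>>> servo_tool(
  rows=[
    [0.5, 0.46, 0, 0.527, 0],
    [0.5, 0.46, 0, 0.527, 0],
    [0.5, 0.46, 0, 0.527, 0],
    [0.5, 0.46, 0, 0.527, 0],
    [0.5, 0.46, 0, 0.527, 0],
    [0.5, 0.46, 0, 0.527, 0],
    [0.5, 0.46, 0, 0.527, 0],
    [0.5, 0.46, 0, 0.527, 0],
  ],
)

```text
time_s: 5.32
ee_pos: [536.6, -176.7, 103.9]
ee_rot: [-179.8, 0.1, 56.0]
force: [-0.1, -0.0, -0.6]
gripper_width: 13.9
gripper_force: 20.0
```

```bash
python3 -c "
from h import *
go(604.2,-57.3,100,56.1)"
```

```text
n 1 first [ 0.6839 -0.0536  0.0196] turn -0.0009 then [ 0.684  -0.0526  0.0196] rows each 3.3 |t 5.3167 pos [ 536.6 -176.7  103.9] rot [-1.7976e+02  6.0000e-02  5.6020e+01] w 13.9 F [-0.1 -0.  -0.6] 20.0
```

>>> servo_tool(
  rows=[
    [0.684, -0.053, 0.02, 0, 0],
    [0.684, -0.053, 0.02, 0, 0],
    [0.684, -0.053, 0.02, 0, 0],
    [0.684, -0.053, 0.02, 0, 0],
    [0.684, -0.053, 0.02, 0, 0],
    [0.684, -0.053, 0.02, 0, 0],
    [0.684, -0.053, 0.02, 0, 0],
  ],
)

```text
time_s: 5.9
ee_pos: [604.2, -59.0, 101.1]
ee_rot: [-179.9, 0.1, 56.1]
force: [-0.2, 0.1, -0.6]
gripper_width: 14.1
gripper_force: 20.0
```

```bash
python3 -c "
from h import *
go(604.2,-57.3,44,56.1)"
```

```text
n 1 first [ 0.0072 -0.0046  0.2856] turn 0.0002 then [ 0.0072 -0.0046  0.2856] rows each 1.4 |t 5.9 pos [604.2 -59.  101.1] rot [-1.799e+02  9.000e-02  5.611e+01] w 14.1 F [-0.2  0.1 -0.6] 20.0
```

>>> servo_tool(
  rows=[
    [0.007, -0.005, 0.15, 0, 0],
    [0.007, -0.005, 0.25, 0, 0],
    [0.007, -0.005, 0.285, 0, 0],
    [0.007, -0.005, 0.29, 0, 0],
    [0.007, -0.005, 0.29, 0, 0],
    [0.007, -0.005, 0.29, 0, 0],
  ],
)

```text
time_s: 6.4
ee_pos: [606.0, -57.1, 45.2]
ee_rot: [179.9, -0.1, 56.0]
force: [-0.2, 0.2, 0.7]
gripper_width: 14.0
gripper_force: 20.0
```

>>> servo_tool(
  rows=[
    [0, 0, 0.01, 0, 0],
    [0, 0, 0.015, 0, 0],
    [0, 0, 0.015, 0, 0],
    [0, 0, 0.015, 0, 0],
  ],
)

```text
time_s: 6.73
ee_pos: [605.4, -56.3, 41.3]
ee_rot: [180.0, -0.0, 56.1]
force: [0.9, 0.4, -0.5]
gripper_width: 13.8
gripper_force: 20.0
```

>>> servo_tool(
  rows=[
    [0, 0, 0.007, 0, 0],
    [0, 0, 0.01, 0, 0],
    [0, 0, 0.01, 0, 0],
  ],
)

```text
time_s: 6.98
ee_pos: [605.1, -56.2, 38.8]
ee_rot: [-180.0, 0.0, 56.1]
force: [0.2, 0.4, -1.3]
gripper_width: 14.0
gripper_force: 20.0
```

>>> servo_tool(
  rows=[
    [0, 0, 0.005, 0, 0],
    [0, 0, 0.005, 0, 0],
    [0, 0, 0.005, 0, 0],
  ],
)

```text
time_s: 7.23
ee_pos: [605.4, -56.3, 38.0]
ee_rot: [180.0, -0.0, 56.1]
force: [-0.1, 0.6, 0.7]
gripper_width: 13.6
gripper_force: 20.0
```

>>> servo_tool(
  rows=[
    [0, 0, 0.005, 0, 0],
    [0, 0, 0.005, 0, 0],
    [0, 0, 0.005, 0, 0],
  ],
)

```text
time_s: 7.48
ee_pos: [605.4, -56.3, 38.0]
ee_rot: [180.0, -0.0, 56.1]
force: [-1.4, 0.3, 7.0]
gripper_width: 13.9
gripper_force: 20.0
```

Contact is clear: 7 N and the height has stopped changing. I'll release, rise, and fetch the second stick.

>>> servo_tool(
  rows=[
    [0, 0, 0, 0, 0.45],
    [0, 0, 0, 0, 0.45],
    [0, 0, 0, 0, 0.45],
    [0, 0, 0, 0, 0.45],
    [0, 0, 0, 0, 0.45],
    [0, 0, -0.05, 0, 0.45],
    [0, 0, -0.2, 0, 0.45],
    [0, 0, -0.35, 0, 0.45],
    [0, 0, -0.45, 0, 0.45],
    [0, 0, -0.45, 0, 0.5],
  ],
)

```text
time_s: 8.32
ee_pos: [608.5, -56.7, 132.7]
ee_rot: [179.5, -0.3, 56.1]
force: [0.5, -0.5, 0.5]
gripper_width: 44.3
gripper_force: 0.0
```

```bash
python3 -c "
from h import *
go(411,-298.7,120,106)"
```

```text
n 2 first [-0.7776 -0.0721  0.0319] turn -0.5546 then [-0.4455 -0.6414  0.0319] rows each 3.7 |t 8.3167 pos [608.5 -56.7 132.7] rot [179.47  -0.29  56.08] w 44.3 F [ 0.5 -0.5  0.5] 0.0
```

>>> servo_tool(
  rows=[
    [-0.778, -0.072, 0, -0.555, 0.5],
    [-0.778, -0.072, 0, -0.555, 0.5],
    [-0.778, -0.072, 0, -0.555, 0.5],
    [-0.778, -0.072, 0, -0.555, 0.5],
    [-0.778, -0.072, 0, -0.555, 0.5],
    [-0.778, -0.072, 0, -0.555, 0.5],
    [-0.778, -0.072, 0, -0.555, 0.5],
    [-0.778, -0.072, 0, -0.555, 0.5],
  ],
)

```text
time_s: 8.98
ee_pos: [505.9, -177.6, 126.7]
ee_rot: [-180.0, -0.0, 106.1]
force: [-0.8, -0.2, 0.1]
gripper_width: 45.5
gripper_force: 0.0
```

>>> servo_tool(
  rows=[
    [-0.445, -0.64, 0.06, 0, 0.5],
    [-0.445, -0.64, 0.06, 0, 0.5],
    [-0.445, -0.64, 0.06, 0, 0.5],
    [-0.445, -0.64, 0.06, 0, 0.5],
    [-0.445, -0.64, 0.06, 0, 0.5],
    [-0.445, -0.64, 0.06, 0, 0.5],
    [-0.445, -0.64, 0.06, 0, 0.5],
  ],
)

```text
time_s: 9.57
ee_pos: [408.4, -298.0, 114.9]
ee_rot: [180.0, -0.0, 105.9]
force: [-0.0, 0.0, 0.0]
gripper_width: 45.7
gripper_force: 0.0
```

```bash
python3 -c "
from h import *
go(411,-298.7,6,106)
cv2.imwrite('pics/t1.png',cv2.resize(vision.grab_frame('top')[150:290,250:450,::-1],None,fx=4,fy=4))"
```

```text
n 1 first [-0.007   0.0117  0.5444] turn -0.0009 then [-0.007   0.0117  0.5444] rows each 2.6 |t 9.5667 pos [ 408.4 -298.   114.9] rot [ 1.7998e+02 -3.0000e-02  1.0592e+02] w 45.7 F [-0.  0.  0.] 0.0
```

View pics/t1.png

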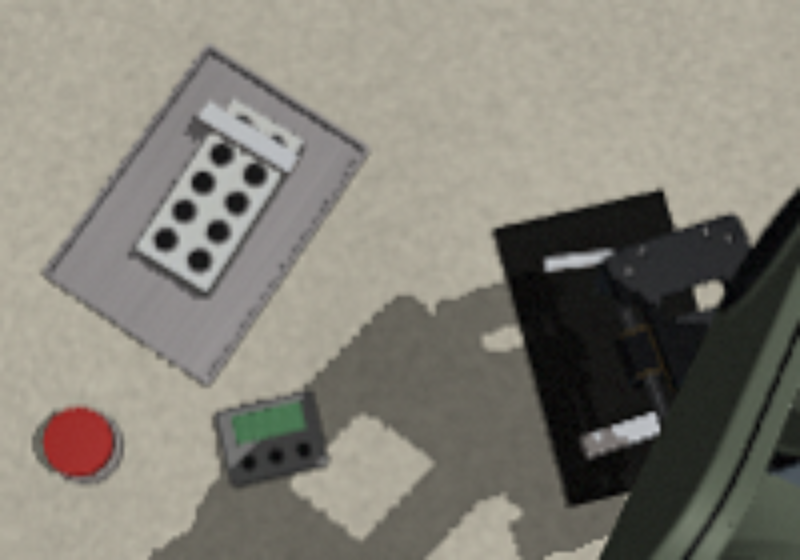

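The first stick lies crosswise on the far end of the lower block, from crop (203,110) to (297,162). The second thick stick is under the gripper at crop (620,435). I'll grasp it now.

>>> servo_tool(
  rows=[
    [-0.007, 0.01, 0.15, 0, 0.5],
    [-0.007, 0.01, 0.3, 0, 0.5],
    [-0.007, 0.01, 0.42, 0, 0.5],
    [-0.007, 0.01, 0.48, 0, 0.5],
    [-0.007, 0.01, 0.52, 0, 0.5],
    [-0.007, 0.01, 0.54, 0, 0.5],
    [-0.007, 0.01, 0.545, 0, 0.5],
    [-0.007, 0.01, 0.545, 0, 0.5],
    [-0.007, 0.01, 0.545, 0, 0.5],
  ],
)

```text
time_s: 10.37
ee_pos: [411.2, -299.4, 6.8]
ee_rot: [179.9, 0.1, 106.0]
force: [0.7, -0.3, -1.5]
gripper_width: 45.7
gripper_force: 0.0
```

>>> servo_tool(
  rows=[
    [0, 0, 0, 0, 0],
    [0, 0, 0, 0, 0],
    [0, 0, 0, 0, 0],
    [0, 0, 0, 0, 0],
    [0, 0, 0, 0, 0],
    [0, 0, 0, 0, 0],
    [0, 0, 0, 0, 0],
    [0, 0, 0, 0, 0],
  ],
)

```text
time_s: 11.03
ee_pos: [410.4, -299.2, 6.1]
ee_rot: [180.0, 0.0, 106.0]
force: [-0.3, -0.1, 2.0]
gripper_width: 14.0
gripper_force: 20.0
```

>>> servo_tool(
  rows=[
    [0, 0, -0.05, 0, 0],
    [0, 0, -0.2, 0, 0],
    [0, 0, -0.4, 0, 0],
    [0, 0, -0.5, 0, 0],
    [0, 0, -0.5, 0, 0],
    [0, 0, -0.5, 0, 0],
  ],
)

```text
time_s: 11.53
ee_pos: [410.9, -299.5, 107.4]
ee_rot: [179.9, 0.1, 106.0]
force: [-0.3, 0.1, -0.9]
gripper_width: 13.8
gripper_force: 20.0
```

```bash
python3 -c "
from h import *
P=ray('top',[[250+203/4,150+110/4],[250+297/4,150+162/4]],46);print(P)
c,s=np.cos(np.radians(146.1)),np.sin(np.radians(146.1))
d=P.mean(0)-[571,-35];print(d@[c,s],d@[-s,c])
go(537.8,-12.7,100,56.1)"
```

```text
[[622.65043689 -27.39787097]
 [585.49241747 -87.44608652]]
-39.95543982392621 0.16509105823727666
n 2 first [0.6015 0.5029 0.0185] turn 0.5548 then [ 0.772  -0.1366  0.0185] rows each 3.8 |t 11.5333 pos [ 410.9 -299.5  107.4] rot [1.7989e+02 1.4000e-01 1.0603e+02] w 13.8 F [-0.3  0.1 -0.9] 20.0
```

First stick is exactly where intended (-40, 0.2 mm).

>>> servo_tool(
  rows=[
    [0.6, 0.5, 0, 0.555, 0],
    [0.6, 0.5, 0, 0.555, 0],
    [0.6, 0.5, 0, 0.555, 0],
    [0.6, 0.5, 0, 0.555, 0],
    [0.6, 0.5, 0, 0.555, 0],
    [0.6, 0.5, 0, 0.555, 0],
    [0.6, 0.5, 0, 0.555, 0],
    [0.6, 0.5, 0, 0.555, 0],
  ],
)

```text
time_s: 12.2
ee_pos: [472.2, -155.1, 104.2]
ee_rot: [-179.8, 0.1, 55.9]
force: [0.4, -0.1, -0.5]
gripper_width: 13.3
gripper_force: 20.0
```

>>> servo_tool(
  rows=[
    [0.77, -0.137, 0.02, 0, 0],
    [0.77, -0.137, 0.02, 0, 0],
    [0.77, -0.137, 0.02, 0, 0],
    [0.77, -0.137, 0.02, 0, 0],
    [0.77, -0.137, 0.02, 0, 0],
    [0.77, -0.137, 0.02, 0, 0],
    [0.77, -0.137, 0.02, 0, 0],
    [0.77, -0.137, 0.02, 0, 0],
  ],
)

```text
time_s: 12.87
ee_pos: [535.4, -14.0, 101.1]
ee_rot: [-179.9, 0.1, 56.0]
force: [-0.0, -0.2, -0.4]
gripper_width: 13.7
gripper_force: 20.0
```

```bash
python3 -c "
from h import *
go(537.8,-12.7,42,56.1)"
```

```text
n 1 first [0.0122 0.0064 0.2957] turn -0.0009 then [0.0122 0.0064 0.2957] rows each 1.4 |t 12.8667 pos [535.4 -14.  101.1] rot [-1.799e+02  8.000e-02  5.602e+01] w 13.7 F [-0.  -0.2 -0.4] 20.0
```

>>> servo_tool(
  rows=[
    [0.009, 0.003, 0.15, 0, 0],
    [0.009, 0.003, 0.25, 0, 0],
    [0.009, 0.003, 0.28, 0, 0],
    [0.009, 0.003, 0.295, 0, 0],
    [0.009, 0.003, 0.295, 0, 0],
    [0.009, 0.003, 0.295, 0, 0],
    [0.009, 0.003, 0.295, 0, 0],
  ],
)

```text
time_s: 13.45
ee_pos: [538.9, -12.2, 44.1]
ee_rot: [179.9, -0.1, 56.1]
force: [-0.2, 0.6, 0.3]
gripper_width: 13.9
gripper_force: 20.0
```

>>> servo_tool(
  rows=[
    [0, 0, 0.005, 0, 0],
    [0, 0, 0.01, 0, 0],
    [0, 0, 0.015, 0, 0],
    [0, 0, 0.015, 0, 0],
    [0, 0, 0.015, 0, 0],
  ],
)

```text
time_s: 13.87
ee_pos: [538.0, -11.8, 39.9]
ee_rot: [-180.0, -0.0, 56.1]
force: [-0.0, -0.2, -0.1]
gripper_width: 14.1
gripper_force: 20.0
```

>>> servo_tool(
  rows=[
    [0, 0, 0.005, 0, 0],
    [0, 0, 0.005, 0, 0],
    [0, 0, 0.005, 0, 0],
  ],
)

```text
time_s: 14.12
ee_pos: [538.0, -11.9, 38.9]
ee_rot: [-180.0, 0.0, 56.1]
force: [-0.4, 0.9, -0.9]
gripper_width: 13.8
gripper_force: 20.0
```

>>> servo_tool(
  rows=[
    [0, 0, 0.005, 0, 0],
    [0, 0, 0.0075, 0, 0],
    [0, 0, 0.0075, 0, 0],
  ],
)

```text
time_s: 14.37
ee_pos: [538.2, -11.9, 38.1]
ee_rot: [180.0, -0.0, 56.1]
force: [-2.0, -0.4, 3.7]
gripper_width: 14.2
gripper_force: 20.0
```

Contact. I'll release, rise, and head for the upper block.

>>> servo_tool(
  rows=[
    [0, 0, 0, 0, 0.45],
    [0, 0, 0, 0, 0.45],
    [0, 0, 0, 0, 0.45],
    [0, 0, 0, 0, 0.45],
    [0, 0, 0, 0, 0.45],
    [0, 0, -0.05, 0, 0.45],
    [0, 0, -0.2, 0, 0.45],
    [0, 0, -0.35, 0, 0.45],
    [0, 0, -0.5, 0, 0.5],
    [0, 0, -0.5, 0, 1],
  ],
)

```text
time_s: 15.2
ee_pos: [542.0, -12.0, 144.1]
ee_rot: [179.4, -0.4, 56.1]
force: [0.9, -0.2, -0.3]
gripper_width: 49.5
gripper_force: 0.0
```

```bash
python3 -c "
from h import *
go(470.8,305.2,130,201.2)"
```

```text
n 2 first [ 0.5587 -0.5904  0.0353] turn -1.6124 then [-0.1207  0.8038  0.0353] rows each 3.9 |t 15.2 pos [542.  -12.  144.1] rot [179.38  -0.39  56.08] w 49.5 F [ 0.9 -0.2 -0.3] 0.0
```

>>> servo_tool(
  rows=[
    [0.56, -0.59, 0, -0.8, 1],
    [0.56, -0.59, 0, -0.8, 1],
    [0.56, -0.59, 0, -0.8, 1],
    [0.56, -0.59, 0, -0.8, 1],
    [0.56, -0.59, 0, -0.8, 1],
    [0.56, -0.59, 0, -0.8, 1],
    [0.56, -0.59, 0, -0.8, 1],
    [0.56, -0.59, 0, -0.8, 1],
    [0.56, -0.59, 0, -0.8, 1],
    [0.56, -0.59, 0, -0.8, 1],
    [0.56, -0.59, 0, -0.8, 1],
    [0.56, -0.59, 0, -0.8, 1],
  ],
)

```text
time_s: 16.2
ee_pos: [502.6, 146.9, 137.7]
ee_rot: [180.0, -0.0, 127.9]
force: [-1.2, -0.3, 0.1]
gripper_width: 91.3
gripper_force: 0.0
```

```bash
python3 -c "
from h import *
go(470.8,305.2,130,201.2)"
```

```text
n 1 first [0.7221 0.3611 0.0385] turn -0.8143 then [-0.1381  0.7955  0.0385] rows each 3.9 |t 16.2 pos [502.6 146.9 137.7] rot [179.98  -0.   127.92] w 91.3 F [-1.2 -0.3  0.1] 0.0
```

>>> servo_tool(
  rows=[
    [0.722, 0.361, 0, -0.814, 1],
    [0.722, 0.361, 0, -0.814, 1],
    [0.722, 0.361, 0, -0.814, 1],
    [0.722, 0.361, 0, -0.814, 1],
    [0.722, 0.361, 0, -0.814, 1],
    [0.722, 0.361, 0, -0.814, 1],
    [0.722, 0.361, 0, -0.814, 1],
    [0.722, 0.361, 0, -0.814, 1],
    [0.722, 0.361, 0, -0.814, 1],
    [0.722, 0.361, 0, -0.814, 1],
    [0.722, 0.361, 0, -0.814, 1],
    [0.722, 0.361, 0, -0.814, 1],
    [0.722, 0.361, 0, -0.814, 1],
  ],
)

```text
time_s: 17.28
ee_pos: [470.4, 305.0, 137.5]
ee_rot: [180.0, 0.0, -158.8]
force: [-0.0, 0.3, 0.5]
gripper_width: 91.3
gripper_force: 0.0
```

```bash
python3 -c "
from h import *
go(470.8,305.2,7,201.2)
cv2.imwrite('pics/s2.png',cv2.resize(vision.grab_frame('side')[110:250,190:370,::-1],None,fx=4,fy=4))"
```

```text
n 1 first [-2.300e-03 -1.000e-04  6.527e-01] turn -0.0003 then [-2.300e-03 -1.000e-04  6.527e-01] rows each 3.1 |t 17.2833 pos [470.4 305.  137.5] rot [ 179.99    0.   -158.82] w 91.3 F [-0.   0.3  0.5] 0.0
```

View pics/s2.png

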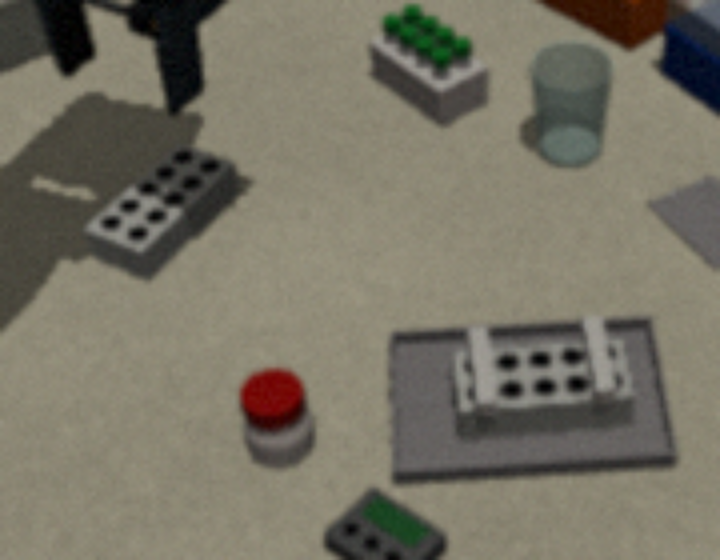

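Both sticks lie crosswise on the lower block, at crop (482,365) and (602,355). The open gripper is above the upper block at (160,210). I'll descend and grasp it.

>>> servo_tool(
  rows=[
    [0, 0, 0.2, 0, 1],
    [0, 0, 0.35, 0, 1],
    [0, 0, 0.48, 0, 1],
    [0, 0, 0.56, 0, 1],
    [0, 0, 0.6, 0, 1],
    [0, 0, 0.63, 0, 1],
    [0, 0, 0.65, 0, 1],
    [0, 0, 0.65, 0, 1],
    [0, 0, 0.65, 0, 1],
  ],
  force=40,
)

```text
time_s: 18.08
ee_pos: [471.0, 305.4, 8.3]
ee_rot: [180.0, 0.1, -158.7]
force: [0.4, 0.3, 0.2]
gripper_width: 90.9
gripper_force: 0.0
```

>>> servo_tool(
  rows=[
    [0, 0, 0, 0, 0.3],
    [0, 0, 0, 0, 0.3],
    [0, 0, 0, 0, 0.3],
    [0, 0, 0, 0, 0.3],
    [0, 0, 0, 0, 0.3],
    [0, 0, 0, 0, 0.3],
    [0, 0, 0, 0, 0.3],
  ],
)

```text
time_s: 18.67
ee_pos: [470.5, 304.9, 7.6]
ee_rot: [-180.0, 0.0, -158.6]
force: [0.0, -1.3, 0.1]
gripper_width: 55.9
gripper_force: 40.0
```

>>> servo_tool(
  rows=[
    [0, 0, -0.03, 0, 0.3],
    [0, 0, -0.1, 0, 0.3],
    [0, 0, -0.2, 0, 0.3],
    [0, 0, -0.3, 0, 0.3],
    [0, 0, -0.4, 0, 0.3],
    [0, 0, -0.5, 0, 0.3],
    [0, 0, -0.55, 0, 0.3],
    [0, 0, -0.55, 0, 0.3],
    [0, 0, -0.55, 0, 0.3],
  ],
)

```text
time_s: 19.42
ee_pos: [469.9, 304.9, 117.0]
ee_rot: [180.0, -0.0, -158.7]
force: [-0.7, -0.3, -5.0]
gripper_width: 55.7
gripper_force: 40.0
```

```bash
python3 -c "
from h import *
go(571,-35,115,146.1)"
```

```text
n 2 first [ 0.0739 -0.8835  0.005 ] turn 0.6138 then [-0.6837 -0.5644  0.005 ] rows each 4.3 |t 19.4167 pos [469.9 304.9 117. ] rot [ 1.7999e+02 -4.0000e-02 -1.5866e+02] w 55.7 F [-0.7 -0.3 -5. ] 40.0
```

>>> servo_tool(
  rows=[
    [0.005, -0.06, 0, 0.08, 0.3],
    [0.01, -0.17, 0, 0.15, 0.3],
    [0.02, -0.28, 0, 0.23, 0.3],
    [0.03, -0.39, 0, 0.31, 0.3],
    [0.04, -0.5, 0, 0.38, 0.3],
    [0.05, -0.6, 0, 0.46, 0.3],
    [0.06, -0.7, 0, 0.54, 0.3],
    [0.07, -0.8, 0, 0.6, 0.3],
    [0.074, -0.86, 0, 0.613, 0.3],
    [0.074, -0.88, 0, 0.613, 0.3],
    [0.074, -0.88, 0, 0.613, 0.3],
  ],
)

```text
time_s: 20.33
ee_pos: [520.3, 135.2, 116.4]
ee_rot: [-179.9, -0.1, 146.2]
force: [-0.7, 0.0, -3.8]
gripper_width: 55.8
gripper_force: 40.0
```

>>> servo_tool(
  rows=[
    [-0.07, -0.05, 0, 0, 0.3],
    [-0.17, -0.14, 0, 0, 0.3],
    [-0.28, -0.23, 0, 0, 0.3],
    [-0.4, -0.33, 0, 0, 0.3],
    [-0.51, -0.42, 0, 0, 0.3],
    [-0.6, -0.5, 0, 0, 0.3],
    [-0.66, -0.545, 0, 0, 0.3],
    [-0.68, -0.562, 0, 0, 0.3],
    [-0.683, -0.564, 0, 0, 0.3],
    [-0.683, -0.564, 0, 0, 0.3],
  ],
)

```text
time_s: 21.17
ee_pos: [570.9, -32.8, 117.1]
ee_rot: [180.0, -0.1, 146.2]
force: [-0.5, -0.4, -5.0]
gripper_width: 55.8
gripper_force: 40.0
```

```bash
python3 -c "
from h import *
go(571,-35,62,146.1)"
```

```text
n 1 first [-0.0064 -0.009   0.2756] turn 0.0012 then [-0.0064 -0.009   0.2756] rows each 1.3 |t 21.1667 pos [570.9 -32.8 117.1] rot [ 1.7998e+02 -9.0000e-02  1.4621e+02] w 55.8 F [-0.5 -0.4 -5. ] 40.0
```

>>> servo_tool(
  rows=[
    [-0.003, -0.005, 0.05, 0, 0.3],
    [-0.006, -0.008, 0.12, 0, 0.3],
    [-0.006, -0.008, 0.18, 0, 0.3],
    [-0.006, -0.008, 0.23, 0, 0.3],
    [-0.006, -0.008, 0.26, 0, 0.3],
    [-0.006, -0.008, 0.275, 0, 0.3],
    [-0.006, -0.008, 0.28, 0, 0.3],
    [-0.006, -0.008, 0.28, 0, 0.3],
    [-0.006, -0.008, 0.28, 0, 0.3],
  ],
)

```text
time_s: 21.92
ee_pos: [571.9, -35.9, 62.0]
ee_rot: [180.0, 0.1, 146.2]
force: [-0.2, 0.2, -5.0]
gripper_width: 55.9
gripper_force: 40.0
```

>>> servo_tool(
  rows=[
    [0, 0, 0.005, 0, 0.3],
    [0, 0, 0.01, 0, 0.3],
    [0, 0, 0.01, 0, 0.3],
    [0, 0, 0.01, 0, 0.3],
  ],
)

```text
time_s: 22.25
ee_pos: [571.5, -36.0, 59.6]
ee_rot: [180.0, 0.0, 146.2]
force: [-0.4, 0.2, -4.8]
gripper_width: 55.9
gripper_force: 40.0
```

>>> servo_tool(
  rows=[
    [0, 0, 0.005, 0, 0.3],
    [0, 0, 0.01, 0, 0.3],
    [0, 0, 0.01, 0, 0.3],
    [0, 0, 0.01, 0, 0.3],
  ],
)

```text
time_s: 22.58
ee_pos: [571.3, -36.0, 57.3]
ee_rot: [-180.0, -0.0, 146.2]
force: [-0.7, 1.1, -4.6]
gripper_width: 55.7
gripper_force: 40.0
```

>>> servo_tool(
  rows=[
    [0, 0, 0.003, 0, 0.3],
    [0, 0, 0.004, 0, 0.3],
    [0, 0, 0.004, 0, 0.3],
  ],
)

```text
time_s: 22.83
ee_pos: [571.5, -36.0, 56.7]
ee_rot: [180.0, 0.0, 146.2]
force: [0.3, 0.0, -4.6]
gripper_width: 55.8
gripper_force: 40.0
```

>>> servo_tool(
  rows=[
    [0, 0, 0.003, 0, 0.3],
    [0, 0, 0.004, 0, 0.3],
    [0, 0, 0.004, 0, 0.3],
  ],
)

```text
time_s: 23.08
ee_pos: [571.5, -36.0, 56.6]
ee_rot: [180.0, 0.0, 146.2]
force: [-1.9, 0.0, 4.4]
gripper_width: 55.8
gripper_force: 40.0
```

It has seated: the force swung from -4.6 to +4.4 N. I'll release it, rise, and move clear.

>>> servo_tool(
  rows=[
    [0, 0, 0, 0, 1],
    [0, 0, 0, 0, 1],
    [0, 0, 0, 0, 1],
    [0, 0, 0, 0, 1],
    [0, 0, 0, 0, 1],
    [0, 0, 0, 0, 1],
    [0, 0, -0.1, 0, 1],
    [0, 0, -0.3, 0, 1],
    [0, 0, -0.5, 0, 1],
    [0, 0, -0.6, 0, 1],
  ],
)

```text
time_s: 23.92
ee_pos: [573.4, -36.2, 180.5]
ee_rot: [179.8, 0.3, 146.2]
force: [0.7, -0.0, 0.4]
gripper_width: 91.3
gripper_force: 0.0
```

>>> servo_tool(
  rows=[
    [0.6, 0.6, 0, 0, 1],
    [0.6, 0.6, 0, 0, 1],
    [0.6, 0.6, 0, 0, 1],
    [0.6, 0.6, 0, 0, 1],
    [0.6, 0.6, 0, 0, 1],
    [0.6, 0.6, 0, 0, 1],
  ],
)

```text
time_s: 24.42
ee_pos: [538.0, 132.6, 175.8]
ee_rot: [180.0, 0.0, 146.4]
force: [1.0, -0.2, 0.5]
gripper_width: 91.2
gripper_force: 0.0
```

>>> servo_tool(
  rows=[
    [0.3, 0.8, 0, 0, 1],
    [0.3, 0.8, 0, 0, 1],
    [0.3, 0.8, 0, 0, 1],
    [0.3, 0.8, 0, 0, 1],
    [0.3, 0.8, 0, 0, 1],
    [0.3, 0.8, 0, 0, 1],
  ],
)

```text
time_s: 24.92
ee_pos: [578.6, 297.5, 174.9]
ee_rot: [-180.0, 0.0, 146.3]
force: [0.3, 0.2, -0.9]
gripper_width: 91.1
gripper_force: 0.0
```

```bash
python3 - <<'E'
from h import *
a=vision.grab_frame('side')[120:270,250:450,::-1];b=vision.grab_frame('top')
g=cv2.cvtColor(b,cv2.COLOR_RGB2GRAY)
C=np.array([q.mean(0) for q in blobs(g,(278,165,55,60),60,12,40)]);print(len(C),*ax(ray('top',C,81)))
b=b[150:240,260:360,::-1]
cv2.imwrite('pics/end.png',np.hstack([cv2.resize(a,(480,360)),cv2.resize(b,(320,360))[:, :320]]))
E
```

```text
10 [571.2 -36.4] 146.3 [ 47.6 116.2]
```

View pics/end.png

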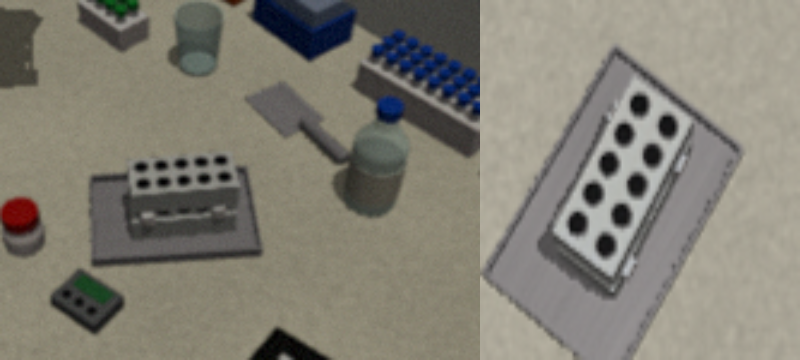

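The upper block sits level on both sticks at side crop (183,175). It measures (571.2, -36.4) at 146.3°, against (571, -35) at 146.1° for the lower block. The neighbouring items in view look undisturbed.

```bash
python3 -c "
from workcell import job_done
print(job_done())"
```

```text
the job is handed in; nothing more can be done
None
```

The job is handed in: both thick sticks lie crosswise about 40 mm either side of the lower block's middle, with the upper block on them level and within about 2 mm and 0.2° of it in the last picture; the judge's verdict was not shown.

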